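# Turn the seasoning tray round in its sleeve

### The job

The bamboo seasoning tray beside the popper has been put into its steel sleeve back to front, with its plain end sticking out and the end with the finger dip hidden inside. Slide the tray out, turn it end for end and slide it back fully home against the back of the sleeve, so that the finger-dip end is the one sticking out. Keep the tray level and the two little tins standing in their compartment, and leave the popper, canister, bowls and scoop where they are.

Things in the scene. Friction and masses are not known exactly. Their poses are not given: they have to be found in the camera images.
- sleeve: Fixed tunnel of bent sheet steel, 124 mm long, 106 wide, 54 high, screwed down by foot flanges (22 mm wide, 3 high) along both sides. No floor: the tray slides on the shelf. Open at one end only. Origin: on the shelf, mid length and width. x runs along the tunnel from mouth to closed end, y across, z up. Inside it is 98 mm wide and 50 high.
- sleeve_mouth (a point): Centre of the sleeve's mouth, 25 mm above the shelf, at x = -62 mm in the sleeve's frame; axes as the sleeve's. Both sides and the roof have 14 mm lips there, flared outward 25 degrees as a lead-in, which reach 13 mm further out (x = -75 mm). With the tray home, 60 mm of it sticks out past this point.
- sleeve_back (a point): Centre of the inner face of the sleeve's closed end, against which the tray stops, 25 mm above the shelf, at x = +58 mm in the sleeve's frame (120 mm in from the mouth); axes as the sleeve's.
- tray_mid (a point): Open-topped bamboo tray, loose, about 0.2 kg empty (takes 2 to 6 N to slide, with the tins), 180 mm long (x), 92 wide (y), 45 high; walls and floor 6 mm thick. The point is its centre, 22.5 mm above its underside. x points towards the finger-dip end, y across, z up. At the start x points to the sleeve's closed end, the plain end is 70 to 93 mm out of the mouth.
- tray_partition (a point): Middle of the top edge of the partition across the tray's centre (x = 0): 8 mm thick, 40 mm above the underside. On its two sides are empty compartments 80 mm wide: one 80 mm long (x = -84 to -4 mm) to the plain end, one 32 mm long (x = +4 to +36 mm) to a lower partition (6 mm thick, top at 30 mm). The tins' compartment follows (x = +42 to +84 mm). Axes as the tray's.
- tray_dip_end (a point): Centre of the outer face of the tray's finger-dip end, half-way up, 90 mm from the tray's centre along +x. The end wall has a notch in its upper edge, 48 mm wide and 22 mm deep (the wall is 23 mm high there, 45 mm at both sides). Axes as for the tray.
- tray_plain_end (a point): Centre of the outer face of the tray's plain end (a full 45 mm high wall, 6 mm thick), half-way up, 90 mm from the tray's centre along -x. Axes as for the tray.
- tin_a_mid (a point): Round aluminium tin with a steel lid, 38 mm across and 31 mm high, 50 g, standing loose in the compartment at the tray's finger-dip end. The point is its centre; z up when standing.
- tin_b_mid (a point): The other, like tin, beside it in the same compartment.
- popper: Aluminium stovetop popcorn popper, loose, 0.95 kg, pot 216 mm across with a wooden-grip handle at two sides (296 mm over these), lid, and a crank on top with a wooden grip, 230 mm high in all. Origin: centre of its underside. A bystander.
- canister: Empty square clear acrylic canister with flip latch, loose, 109 mm square, 158 mm high. Origin: centre of its underside. A bystander.
- bowls: Stack of three stainless bowls, 188 mm across, 87 mm high in all. Origin: centre of its underside. A bystander.
- scoop: Silicone scoop: a cup 68 mm across and 42 mm high with a handle reaching 148 mm from the cup's centre along x. Origin: underside of the cup. A bystander.
Things that resemble listed ones, but are neither listed nor needed, are in the scene too. Leave any green look-alike of the sleeve alone. Several things look just like the part that bears tray_mid: the one meant starts nearest to the robot's base.

How it is judged:
By the outcome, as a careful person would: the job done as asked, in the order asked, and still so for the second after the job is handed in, with the robot touching nothing.
It also fails if it takes over 61 s, if anything falls off the work surface, if the arm or the gripper's body presses on something with over 40 N, if the wrist force passes 120 N, or if a joint passes its speed limit or range.

### The arm

A 6-joint arm with a two-finger parallel gripper is mounted at the origin on the work surface. World frame = base frame: x ahead of the robot, y to its left, z up, the work surface at z = 0. Lengths are in m, angles in rad, forces in N, time in s.
With the tool pointing down it reaches from about 0.35 to 0.775 m from the base axis. Payload 5.5 kg.
Tool frame: the origin (TCP) lies between the finger pads; the fingertips stand 19 mm ahead of it and the grasp point (between the pads) is the TCP; z points along the fingers, y is the direction in which the jaws open and shut (so a half turn about z gives the same grasp; the last joint's range is limited). The gripper opens to 85 mm and grips with 20 to 120 N. Pads are 22 mm wide; open, the fingers measure 114 mm over their backs; the gripper's body (76 mm by 85 mm) begins 54 mm behind the grasp point. The pads swing forward as they close: fully open they stand 13 mm farther back than shut.
Start: joints at [-1.279, 0.313, 0.046, 1.304, 0, 1.431], TCP at [0.241, -0.522, 0.25] pointing down, gripper open.
Joint ranges: [-2.76, 2.76], [-0.86, 1.69], [-1.03, 1.26], [-2.2, 2.34], [-1.47, 1.5], [-3.14, 3.14]. Speed limits (rad/s): [2.57, 2.57, 3.14, 3.14, 3.14, 3.14].

### API

Orientations are given as a unit quaternion [w, x, y, z].
In Python, from workcell import get_state, cams, workorder gives the robot as it stands.
- The arm moves only by the tool play_rows, never from a script. Its argument "series" is text: rows parted by semicolons, each of 7 numbers parted by spaces: the opening in per cent of the stroke, from 0 (shut) to 100 (fully open), then the shift along the tool's x, y, z in cm, then the turn, a rotation vector about the tool's x, y, z in degrees. A call has 1 to 12 rows; each row shifts and turns the commanded pose from where the row before left it, along the tool's axes as they then stand; what a row does not reach is not made up. A row lasts 1/8 s, in which the tool goes at most 62.5 mm and 10.7 degrees, less where a joint would pass 70% of its speed; a pose out of reach is approached as far as the arm can. A call with a gripper value outside its range is refused whole. The fingers move at their own pace and stop on an object; "newtons" is the grip in N (left out, the last holds). Time passes only in rows, so rows that do not move let the fingers close. It gives the time, the measured TCP pose, the force and the opening at its end, in the units of the state.
- get_state(): the state, without advancing time (a new reading comes with each control period).
- cams.read_camera(name): name is "scene" or "top" or "wrist"; returns the picture (400x640x3 uint8, red, green, blue); there is no depth.
- cams.get_calibration(name): a dict with "fx", "fy", "cx", "cy" (pixels), "rvec" (rotation vector, rad) and "tvec" (3), from world to camera coordinates, as OpenCV has them. Camera axes: x right, y down, z forward; pixel columns grow to the right and rows downward; lengths in m; the calibration is good to about 2 mm. A picture is of the moment at which its call begins: read the wrist's pose just before it. get_calibration takes no time and is no camera call; for the wrist camera it gives the pose at the moment of the call.
- workorder.hand_in(): hands the job in, once; it reports no verdict.
The state is a dict: "clock": time; "joint_pos": joint angles; "qvel": joint speeds; "tau": joint torques, N m; "tcp_pos": TCP position; "orientation": TCP orientation; "wrist_force": force on the tool from outside, world axes, zero at the start; "ft_torque": the same for the moment, N m; "finger_gap": finger opening in m.
Only numpy, scipy, OpenCV 4.12 (cv2) and the standard library are available. Lean on these libraries where they do the work, as an engineer would, in place of code of your own. Each camera call takes 0.05 s, during which the arm holds its last target.

## Working session

There is one attempt and no reset: what is moved stays moved. The work goes in short steps, Python scripts to look and compute and a tool call to move; the robot and the scene stay as the last step left them, time stands still between calls to the robot, and variables do not carry over. Pictures are saved under pics/ and viewed, and the job is handed in when it is done.

Besides the shell and the picture viewer there is one more tool, called after "Call:" as a command line: name --argument value ..., lists and objects as JSON in quotes. play_rows: Moves the arm, as the interface text tells. Its arguments: {"type":"object","properties":{"series":{"type":"string"},"newtons":{"type":"number"}},"required":["series"]}

```bash
mkdir -p pics; ls; python3 - <<'E'
from workcell import get_state, cams, workorder
import cv2
s=get_state(); print(s)
for n in ["scene","top","wrist"]:
    c=cams.get_calibration(n); print(n,c)
    cv2.imwrite(f"pics/{n}0.png",cams.read_camera(n)[:,:,::-1])
E
```

```text
pics
{'clock': 0.0, 'joint_pos': array([-1.27857615e+00,  3.13992943e-01,  4.49839286e-02,  1.30358656e+00,
        4.83834715e-06,  1.43120230e+00]), 'qvel': array([ 6.24545921e-04, -4.24670306e-04,  1.88204133e-04, -8.36145787e-05,
       -9.70272930e-04,  3.45355714e-04]), 'tau': array([-1.82341100e-03, -4.80623889e+01,  2.98535299e+01,  1.93613057e-02,
       -2.15669806e-04,  9.65676776e-06]), 'tcp_pos': array([ 0.2405078 , -0.52176838,  0.2494151 ]), 'orientation': array([-8.97190567e-04,  9.76782070e-01,  2.14233468e-01, -6.61743597e-05]), 'wrist_force': array([-0.16940641,  0.94315707,  0.17558672]), 'ft_torque': array([ 0.00178571, -0.03824799, -0.00463704]), 'finger_gap': 0.08545001518135502}
scene {'fx': 448.12692573011094, 'fy': 448.12692573011094, 'cx': 316.2783991207092, 'cy': 192.82100941146422, 'rvec': array([ 1.89942526,  1.55330465, -0.61778389]), 'tvec': array([-0.14308179, -0.34163503,  1.81966075])}
top {'fx': 436.23854549761, 'fy': 436.23854549761, 'cx': 324.9965785852662, 'cy': 198.98778337668136, 'rvec': array([ 2.15475793, -2.20519835,  0.11521633]), 'tvec': array([0.03665076, 0.57015487, 1.16934683])}
wrist {'fx': 338.8752645976808, 'fy': 338.8752645976808, 'cx': 318.50990607365344, 'cy': 195.15312199983902, 'rvec': array([-2.43952801,  1.56325644,  0.22165657]), 'tvec': array([-0.57524045, -0.03651199,  0.37790404])}
```

View pics/scene0.png

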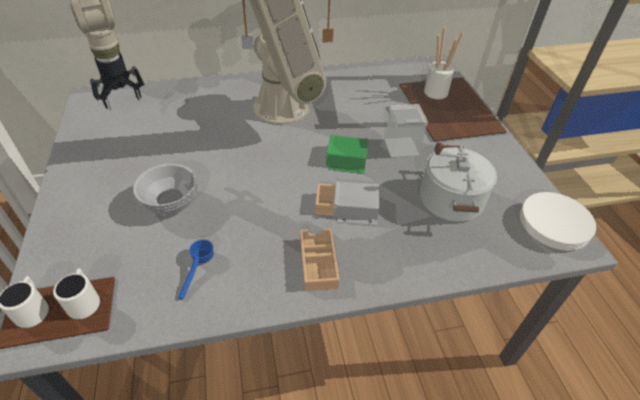

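View pics/top0.png

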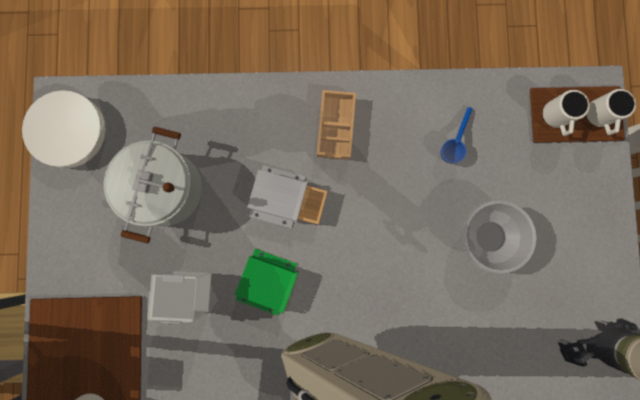

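View pics/wrist0.png

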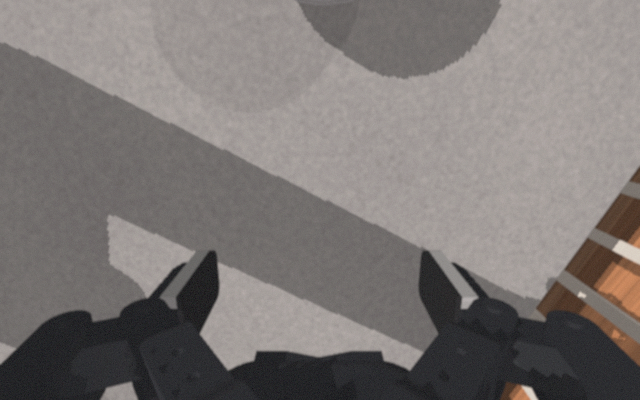

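```bash
cat > h.py <<'E'
import numpy as np, cv2
from scipy.spatial.transform import Rotation as R
from workcell import get_state, cams, workorder
def ray(c,px):
    K=np.array([[c['fx'],0,c['cx']],[0,c['fy'],c['cy']],[0,0,1]])
    M=R.from_rotvec(c['rvec']).as_matrix(); C=-M.T@c['tvec']
    return C, M.T@np.linalg.solve(K,[px[0],px[1],1])
def at_z(c,px,z):
    C,d=ray(c,px); return C+d*(z-C[2])/d[2]
def proj(c,P):
    M=R.from_rotvec(c['rvec']).as_matrix(); p=M@np.asarray(P,float)+c['tvec']
    return np.array([c['fx']*p[0]/p[2]+c['cx'],c['fy']*p[1]/p[2]+c['cy']])
def Rtool(s=None):
    s=s or get_state(); q=s['orientation']; return R.from_quat([q[1],q[2],q[3],q[0]])
def crop(im,x0,y0,x1,y1,k,fn):
    cv2.imwrite(fn,cv2.resize(im[y0:y1,x0:x1,::-1],None,fx=k,fy=k,interpolation=cv2.INTER_CUBIC))
E
python3 - <<'E'
import cv2
im=cv2.imread('pics/top0.png'); cv2.imwrite('pics/c1.png',cv2.resize(im[150:240,235:345],None,fx=7,fy=6.6,interpolation=cv2.INTER_CUBIC))
im=cv2.imread('pics/scene0.png'); cv2.imwrite('pics/c2.png',cv2.resize(im[125:295,280:400],None,fx=3.5,fy=3.5,interpolation=cv2.INTER_CUBIC))
from h import *
c=cams.get_calibration('top')
for n,p,z in [('looseT',(337,124),.04),('green',(268,282),.054),('tray',(315,205),.045),('canister',(175,298),.1),('popper',(147,182),.15)]: print(n,at_z(c,p,z).round(3))
E
```

```text
looseT [ 0.776 -0.014  0.04 ]
green [0.353 0.179 0.054]
tray [0.553 0.051 0.045]
canister [0.323 0.406 0.1  ]
popper [0.611 0.461 0.15 ]
```

View pics/c1.png

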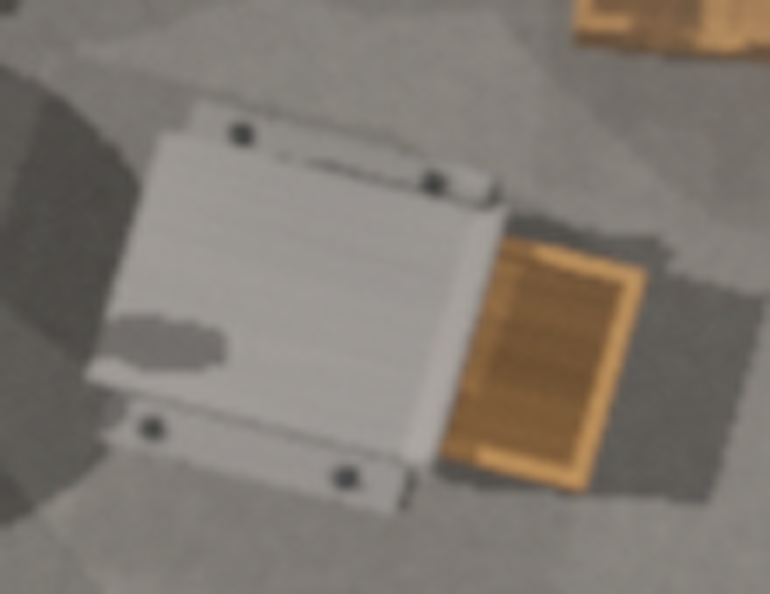

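View pics/c2.png

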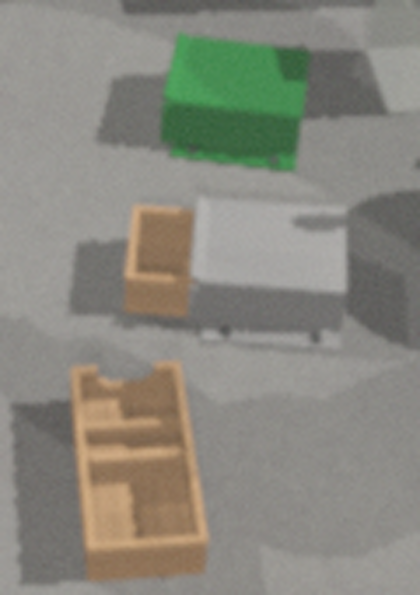

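```bash
python3 - <<'E'
from h import *
c=cams.get_calibration('top')
f=lambda u,v,z: at_z(c,(235+u/7,150+v/6.6),z)
B=[f(160,135,.054),f(88,378,.054)]; F=[f(505,208,.060),f(430,468,.060)]; T=[f(648,268,.045),f(585,490,.045)]
for n,a in zip('BFT',(B,F,T)): print(n,np.round(a,4).tolist(),'width',np.linalg.norm(a[0]-a[1]).round(4), 'perp yaw',np.degrees(np.arctan2(*(a[1]-a[0])[[1,0]])).round(1))
mb,mf,mt=[np.mean(a,0) for a in (B,F,T)]
d=mb-mf; print('len',np.linalg.norm(d[:2]),'yaw',np.degrees(np.arctan2(d[1],d[0])),'F->T',np.linalg.norm((mf-mt)[:2]), mb,mf,mt)
s=get_state(); print(Rtool().as_matrix().round(3))
c2=cams.get_calibration('wrist'); C,_=ray(c2,(0,0)); print('wristcam in tool',Rtool().inv().apply(C-s['tcp_pos']).round(3))
E
```

```text
B [[0.6494, 0.2025, 0.054], [0.5508, 0.2308, 0.054]] width 0.1026 perp yaw 164.0
F [[0.6157, 0.0705, 0.06], [0.5111, 0.101, 0.06]] width 0.1089 perp yaw 163.8
T [[0.5917, 0.0162, 0.045], [0.5015, 0.0426, 0.045]] width 0.094 perp yaw 163.7
len 0.13592775868408802 yaw 74.3532316546995 F->T 0.05879689024672036 [0.60006107 0.21662199 0.054     ] [0.56340055 0.08573135 0.06      ] [0.54658811 0.02938939 0.045     ]
[[ 0.908  0.418 -0.   ]
 [ 0.418 -0.908  0.001]
 [ 0.    -0.001 -1.   ]]
wristcam in tool [ 0.069  0.001 -0.123]
```

```bash
cat >> h.py <<'E'
def plan(target,dyaw,n,grip,s=None,pos=None,yaw=None):
    """rows for a straight move with tool kept vertical (down); dyaw world deg"""
    s=s or get_state(); M=Rtool(s).as_matrix()
    pos=s['tcp_pos'] if pos is None else np.array(pos); 
    if yaw is None: yaw=np.arctan2(M[1,0],M[0,0])
    st=(np.array(target)-pos)/n; out=[]
    p=np.array(pos); 
    for i in range(n):
        # tool axes: x=(c,s,0), y=(s,-c,0), z=-1
        q=np.array(pos)+st*(i+1); d=q-p
        ex=np.array([np.cos(yaw),np.sin(yaw),0]); ey=np.array([ex[1],-ex[0],0])
        sh=np.round([d@ex*100,d@ey*100,-d[2]*100],2)
        out.append(f"{grip} {sh[0]:g} {sh[1]:g} {sh[2]:g} 0 0 {round(-dyaw/n,2):g}")
        p=p+ex*sh[0]/100+ey*sh[1]/100-np.array([0,0,1])*sh[2]/100; yaw+=np.radians(round(dyaw/n,2))
    print("; ".join(out)); print('end',p.round(4),np.degrees(yaw).round(2))
E
python3 - <<'E'
from h import *
plan([.547,.032,.16],139.5,14,60)
E
```

```text
60 3.64 -2.68 0.64 0 0 -9.96; 60 4.06 -2 0.64 0 0 -9.96; 60 4.33 -1.28 0.64 0 0 -9.96; 60 4.5 -0.51 0.64 0 0 -9.96; 60 4.51 0.28 0.64 0 0 -9.96; 60 4.4 1.06 0.64 0 0 -9.96; 60 4.14 1.8 0.64 0 0 -9.96; 60 3.78 2.49 0.64 0 0 -9.96; 60 3.29 3.1 0.64 0 0 -9.96; 60 2.7 3.63 0.64 0 0 -9.96; 60 2.03 4.04 0.64 0 0 -9.96; 60 1.3 4.33 0.64 0 0 -9.96; 60 0.54 4.49 0.64 0 0 -9.96; 60 -0.25 4.51 0.64 0 0 -9.96
end [0.547 0.032 0.16 ] 164.18
```

Call:
play_rows --series "60 3.6 -2.7 0.6 0 0 -10; 60 4.1 -2 0.6 0 0 -10; 60 4.3 -1.3 0.6 0 0 -10; 60 4.5 -0.5 0.6 0 0 -10; 60 4.5 0.3 0.6 0 0 -10; 60 4.4 1.1 0.6 0 0 -10; 60 4.1 1.8 0.6 0 0 -10; 60 3.8 2.5 0.6 0 0 -10; 60 3.3 3.1 0.6 0 0 -10; 60 2.7 3.6 0.6 0 0 -10; 60 2 4 0.6 0 0 -10; 60 1.3 4.3 0.6 0 0 -10"

```text
clock: 1.65
tcp_pos: [0.5014, -0.0461, 0.1779]
orientation: [-0.0, 0.3, 0.954, -0.0]
wrist_force: [0.6, -0.8, -0.8]
finger_gap: 0.0514
```

Call:
play_rows --series "60 0.5 4.5 0.6 0 0 -10; 60 -0.3 4.5 0.6 0 0 -9.5; 60 0 0 0 0 0 0; 60 0 0 0 0 0 0"

```text
clock: 2.15
tcp_pos: [0.5443, 0.0314, 0.1659]
orientation: [-0.001, 0.137, 0.991, -0.0]
wrist_force: [-0.3, -0.7, 0.3]
finger_gap: 0.0511
```

```bash
python3 - <<'E'
from h import *
import pickle
s=get_state();c=cams.get_calibration('wrist'); im=cams.read_camera('wrist'); cv2.imwrite('pics/w1.png',im[:,:,::-1])
pickle.dump((s,c),open('w1.pkl','wb'))
print(s['clock'],s['tcp_pos'],np.degrees(s['joint_pos']),s['finger_gap']); M=Rtool(s).as_matrix(); print(M.round(3),np.degrees(np.arctan2(M[1,0],M[0,0])))
E
```

```text
2.15 [0.54429535 0.03142215 0.16590508] [-5.11914641e+00  1.69929184e+01 -1.07562213e+01  6.23195663e+01
 -2.79693443e-02  1.06765555e+01] 0.05113138985608013
[[-0.962  0.272 -0.001]
 [ 0.272  0.962 -0.   ]
 [ 0.001 -0.001 -1.   ]] 164.20429300653407
```

View pics/w1.png

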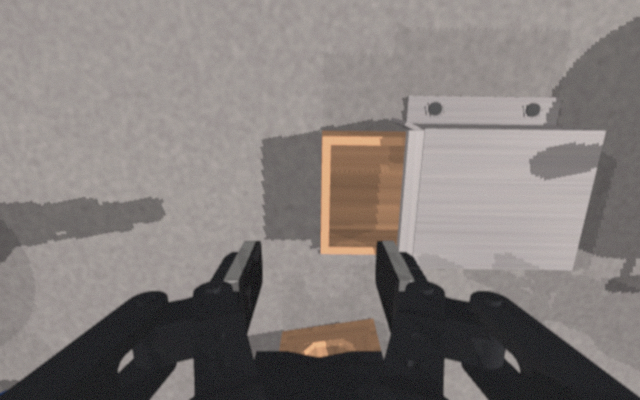

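```bash
python3 - <<'E'
from h import *
import pickle
s,c=pickle.load(open('w1.pkl','rb'))
im=cv2.imread('pics/w1.png')[:,:,::-1]
crop(im,300,90,440,270,4,'pics/w1c.png')
for n,p,z in [('T1',(321,135),.045),('T2',(322,254),.045),('B1',(605,131),.054),('B2',(576,270),.054),('F1',(406,124),.06),('F2',(400,253),.06),('R1',(421,129),.054),('R2',(414,254),.054)]:
    P=at_z(c,p,z); print(n,P.round(4), Rtool(s).inv().apply(P-s['tcp_pos']).round(4))
E
```

```text
T1 [0.501  0.0438 0.045 ] [0.0449 0.0002 0.121 ]
T2 [0.5907 0.0193 0.045 ] [-0.0481  0.0011  0.1209]
B1 [0.5505 0.2316 0.054 ] [0.0484 0.1944 0.1118]
B2 [0.6527 0.2049 0.054 ] [-0.0572  0.1965  0.1117]
F1 [0.508  0.1003 0.06  ] [0.0536 0.0565 0.1059]
F2 [0.5986 0.0769 0.06  ] [-0.04    0.0586  0.1058]
R1 [0.5149 0.1108 0.054 ] [0.0498 0.0685 0.1119]
R2 [0.6055 0.0877 0.054 ] [-0.0437  0.0709  0.1118]
```

View pics/w1c.png

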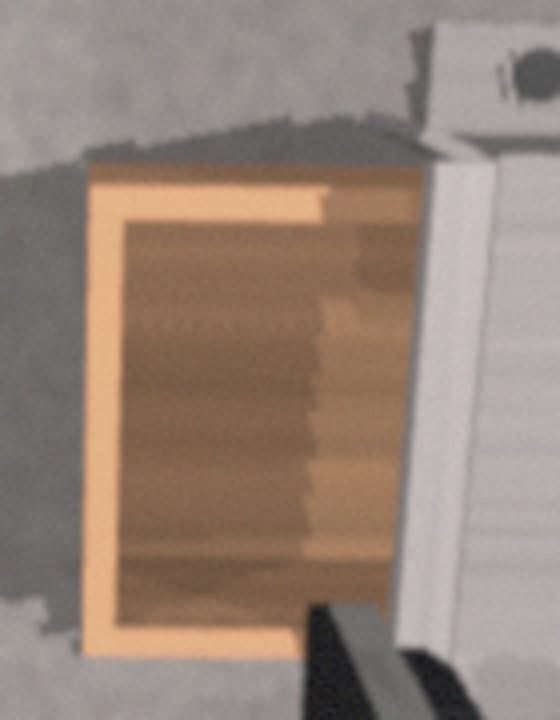

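Call:
play_rows --series "42 -0.15 0.35 3 0 0 0; 42 0 0 4 0 0 0; 42 0 0 4 0 0 0; 42 0 0 2.5 0 0 0; 42 0 0 0 0 0 0"

```text
clock: 2.82
tcp_pos: [0.545, 0.0333, 0.0297]
orientation: [-0.002, 0.138, 0.99, -0.0]
wrist_force: [-0.1, -0.4, 0.2]
finger_gap: 0.0361
```

```bash
python3 - <<'E'
from h import *
s=get_state(); im=cams.read_camera('wrist'); cv2.imwrite('pics/w2.png',im[:,:,::-1]); print(s['tcp_pos'],s['wrist_force'])
E
```

```text
[0.5450311  0.03332319 0.02972845] [-0.07815605 -0.41811141  0.2451698 ]
```

View pics/w2.png

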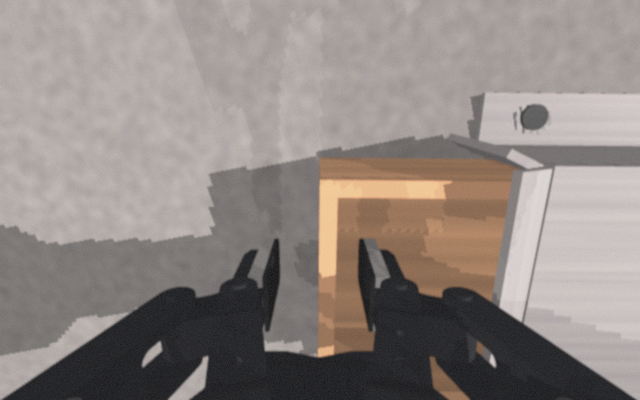

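Call:
play_rows --series "42 0 0.2 0 0 0 0; 0 0 0 0 0 0 0; 0 0 0 0 0 0 0; 0 0 0 0 0 0 0; 0 0 0 0 0 0 0; 0 0 -0.5 0 0 0 0; 0 0 -1 0 0 0 0; 0 0 -1 0 0 0 0; 0 0 -1 0 0 0 0" --newtons 40

```text
clock: 4.0
tcp_pos: [0.5398, 0.0038, 0.0325]
orientation: [0.002, 0.136, 0.991, 0.002]
wrist_force: [1.9, 5.9, 5.3]
finger_gap: 0.0055
```

```bash
python3 - <<'E'
from h import *
s=get_state(); im=cams.read_camera('wrist'); cv2.imwrite('pics/w3.png',im[:,:,::-1]); print(s['tcp_pos'],s['wrist_force'],s['finger_gap'])
E
```

```text
[0.53982394 0.00380596 0.03250365] [1.87365578 5.882077   5.34228045] 0.005527265204111369
```

View pics/w3.png

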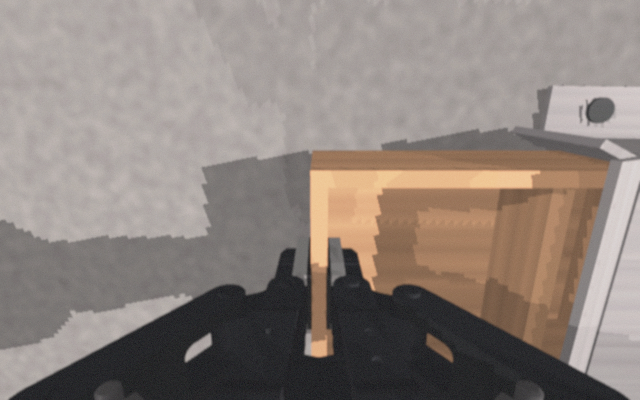

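Call:
play_rows --series "0 0 -1 -0.1 0 0 0; 0 0 -1.2 -0.1 0 0 0; 0 0 -1.2 0 0 0 0; 0 0 -1.2 0 0 0 0; 0 0 -1.2 0 0 0 0; 0 0 -1.2 0 0 0 0; 0 0 -1.2 0 0 0 0; 0 0 -1 0 0 0 0; 0 0 -0.8 0 0 0 0; 0 0 0 0 0 0 0"

```text
clock: 5.3
tcp_pos: [0.5109, -0.0943, 0.0333]
orientation: [-0.0, 0.138, 0.99, -0.0]
wrist_force: [-0.8, -0.5, -3.1]
finger_gap: 0.0052
```

```bash
python3 - <<'E'
from h import *
s=get_state(); print(s['tcp_pos'],s['wrist_force'],s['finger_gap'],np.degrees(s['joint_pos']).round(1))
im=cams.read_camera('wrist'); cv2.imwrite('pics/w4.png',im[:,:,::-1])
im=cams.read_camera('top'); crop(im,230,90,430,240,4,'pics/t4.png')
E
```

```text
[ 0.51091932 -0.09425132  0.03328729] [-0.82491548 -0.50209292 -3.08204618] 0.005246766820076398 [-19.3  21.7 -25.   43.3  -0.   -3.5]
```

View pics/w4.png

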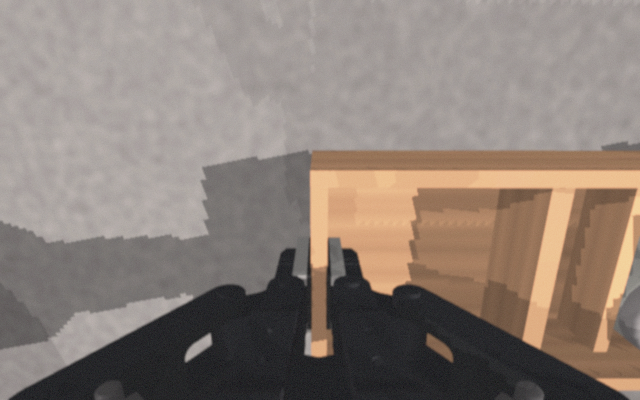

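View pics/t4.png

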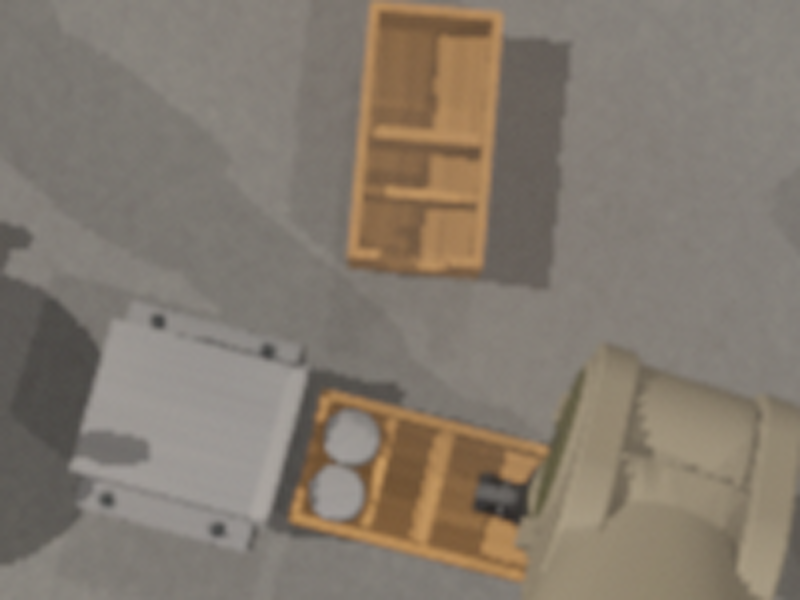

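Call:
play_rows --series "0 0 -0.6 0 0 0 0; 0 0 -0.6 0 0 0 0; 0 0 0 0.1 0 0 0; 30 0 0 0 0 0 0; 30 0 0 0 0 0 0; 30 0 0 0 0 0 0; 30 0 0 -3 0 0 0; 30 0 0 -6 0 0 0; 30 0 2 -2 0 0 0; 30 0 3.5 0 0 0 0; 30 0 3.2 0 0 0 0; 30 0 0 0 0 0 0"

```text
clock: 6.9
tcp_pos: [0.5318, -0.0196, 0.1424]
orientation: [0.0, 0.135, 0.991, 0.0]
wrist_force: [-0.1, 0.1, 0.1]
finger_gap: 0.0256
```

```bash
python3 - <<'E'
from h import *
import pickle
s=get_state(); c=cams.get_calibration('wrist');print(s['tcp_pos'],s['wrist_force'],s['finger_gap'],np.degrees(s['joint_pos']).round(1))
im=cams.read_camera('wrist'); cv2.imwrite('pics/w5.png',im[:,:,::-1]); pickle.dump((s,c),open('w5.pkl','wb'))
E
```

```text
[ 0.5318235  -0.01960037  0.14242375] [-0.12197054  0.08646914  0.08353049] 0.025632730989569124 [-10.8  16.5 -14.9  58.5   0.    4.8]
```

View pics/w5.png

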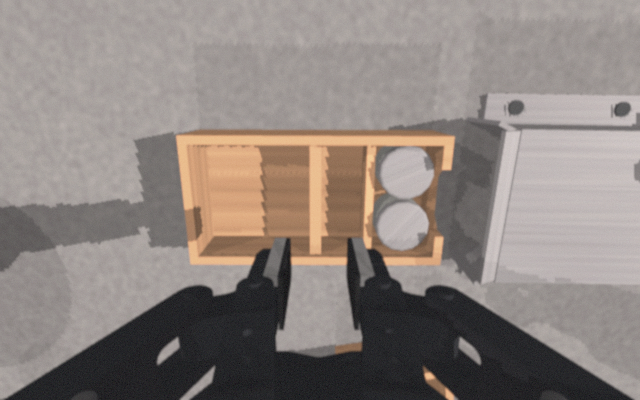

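```bash
python3 - <<'E'
from h import *
import pickle
s,c=pickle.load(open('w5.pkl','rb'))
t=lambda P: Rtool(s).inv().apply(P-s['tcp_pos']).round(4)
for n,p,z in [('p1',(316,145),.04),('p2',(315.5,253),.04),('c1',(179,136),.045),('c2',(453,136),.045),('c3',(190,264),.045),('c4',(441,264),.045),('lip1',(500,124),.06),('lip2',(484,282),.06),('roof1',(519,128),.054),('roof2',(499,282),.054)]:
    P=at_z(c,p,z); print(n,P.round(4),t(P))
E
```

```text
p1 [ 0.4922 -0.0119  0.04  ] [ 0.0403 -0.0033  0.1024]
p2 [ 0.5677 -0.0336  0.04  ] [-0.0383 -0.0039  0.1024]
c1 [ 0.4622 -0.0953  0.045 ] [ 0.0468 -0.0917  0.0974]
c2 [0.5098 0.075  0.045 ] [0.0467 0.0852 0.0974]
c3 [ 0.5495 -0.1223  0.045 ] [-0.0446 -0.0942  0.0974]
c4 [0.598  0.0517 0.045 ] [-0.0446  0.0865  0.0975]
lip1 [0.5072 0.0978 0.06  ] [0.0553 0.1065 0.0824]
lip2 [0.6102 0.074  0.06  ] [-0.0503  0.1111  0.0825]
roof1 [0.514  0.1117 0.054 ] [0.0525 0.1217 0.0884]
roof2 [0.6173 0.0863 0.054 ] [-0.0539  0.1249  0.0885]
```

Call:
play_rows --series "30 0.1 -0.4 3 0 0 0; 30 0 0 4 0 0 0; 30 0 0 2.5 0 0 0; 30 0 0 1.2 0 0 0; 30 0 0 0 0 0 0; 0 0 0 0 0 0 0; 0 0 0 0 0 0 0; 0 0 0 0 0 0 0; 0 0 0 0 0 0 0" --newtons 60

```text
clock: 8.07
tcp_pos: [0.5304, -0.0252, 0.0365]
orientation: [0.001, 0.137, 0.991, -0.0]
wrist_force: [-1.6, -0.5, 6.4]
finger_gap: 0.0069
```

```bash
python3 - <<'E'
from h import *
s=get_state(); print(s['tcp_pos'],s['wrist_force'],s['finger_gap'],np.degrees(s['joint_pos']).round(1))
im=cams.read_camera('wrist'); cv2.imwrite('pics/w6.png',im[:,:,::-1])
E
```

```text
[ 0.53038493 -0.02524517  0.03645795] [-1.55130898 -0.45342523  6.3902037 ] 0.006917335597310796 [-11.4  22.5 -23.2  44.2  -0.    4.4]
```

View pics/w6.png

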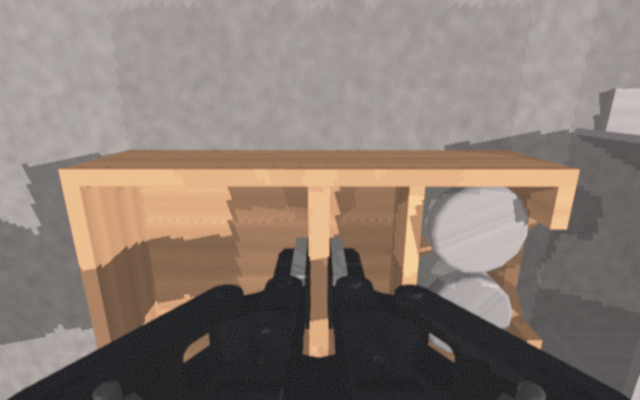

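Call:
play_rows --series "0 0 0 -0.5 0 0 0; 0 0 0 -0.4 0 0 0; 0 0 0 0 0 0 0; 0 0 0 0 0 0 0"

```text
clock: 8.62
tcp_pos: [0.5292, -0.0249, 0.044]
orientation: [-0.0, 0.137, 0.991, -0.0]
wrist_force: [-0.3, -0.2, -3.3]
finger_gap: 0.0067
```

```bash
python3 - <<'E'
from h import *
s=get_state(); print(s['tcp_pos'],s['wrist_force'],s['ft_torque'],s['finger_gap'],np.degrees(s['joint_pos']).round(1))
im=cams.read_camera('scene'); crop(im,260,120,460,270,4,'pics/s7.png')
E
```

```text
[ 0.52918281 -0.02488392  0.0440414 ] [-0.34622559 -0.2199336  -3.25243537] [-0.08547314  0.00232153 -0.03334678] 0.006722487349295469 [-11.4  21.9 -22.8  45.3  -0.    4.4]
```

View pics/s7.png

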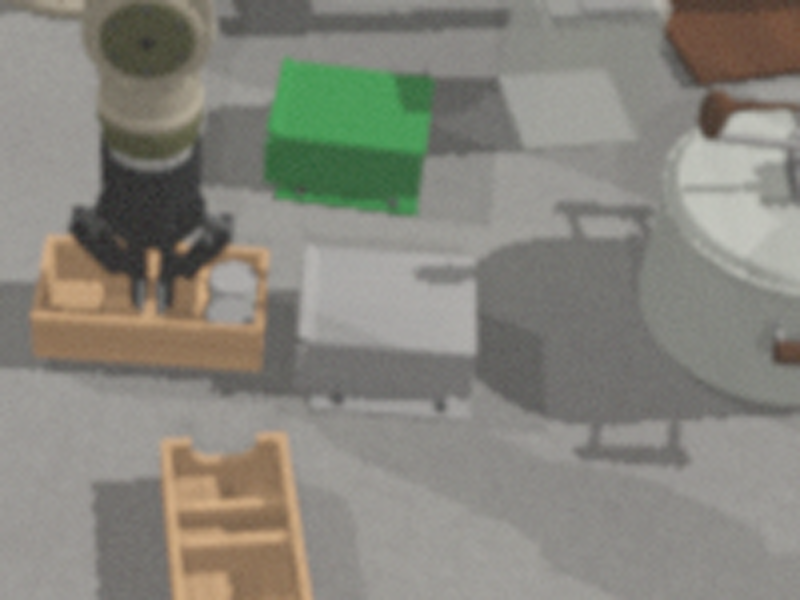

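Call:
play_rows --series "0 0 0 0 0 0 -4; 0 0 0 0 0 0 -7; 0 0 0 0 0 0 -8; 0 0 0 0 0 0 -8; 0 0 0 0 0 0 -8; 0 0 0 0 0 0 -8; 0 0 0 0 0 0 -8; 0 0 0 0 0 0 -8; 0 0 0 0 0 0 -8; 0 0 0 0 0 0 -8; 0 0 0 0 0 0 -8; 0 0 0 0 0 0 -8"

```text
clock: 10.18
tcp_pos: [0.5293, -0.0249, 0.044]
orientation: [-0.0, -0.612, 0.791, 0.0]
wrist_force: [-0.3, 0.3, -2.5]
finger_gap: 0.0066
```

Call:
play_rows --series "0 0 0 0 0 0 -8; 0 0 0 0 0 0 -8; 0 0 0 0 0 0 -8; 0 0 0 0 0 0 -8; 0 0 0 0 0 0 -8; 0 0 0 0 0 0 -8; 0 0 0 0 0 0 -8; 0 0 0 0 0 0 -8; 0 0 0 0 0 0 -8; 0 0 0 0 0 0 -8; 0 0 0 0 0 0 -6; 0 0 0 0 0 0 -3"

```text
clock: 11.68
tcp_pos: [0.5292, -0.0248, 0.044]
orientation: [-0.0, 0.991, -0.136, -0.0]
wrist_force: [-0.3, -0.5, -3.3]
finger_gap: 0.0069
```

```bash
python3 - <<'E'
from h import *
import pickle
s=get_state(); c=cams.get_calibration('wrist');print(s['clock'],s['tcp_pos'],s['wrist_force'],s['finger_gap'],np.degrees(s['joint_pos']).round(1))
M=Rtool(s).as_matrix(); print(np.degrees(np.arctan2(M[1,0],M[0,0])))
im=cams.read_camera('wrist'); cv2.imwrite('pics/w8.png',im[:,:,::-1]); pickle.dump((s,c),open('w8.pkl','wb'))
im=cams.read_camera('top'); crop(im,230,130,430,260,4,'pics/t8.png')
im=cams.read_camera('scene'); crop(im,260,120,460,270,4,'pics/s8.png')
E
```

```text
11.675 [ 0.52922817 -0.02481725  0.04399636] [-0.31405369 -0.49037211 -3.30531179] 0.006877139962662649 [ -11.4   21.9  -22.7   45.3    0.  -175.7]
-15.634874749195232
```

View pics/w8.png

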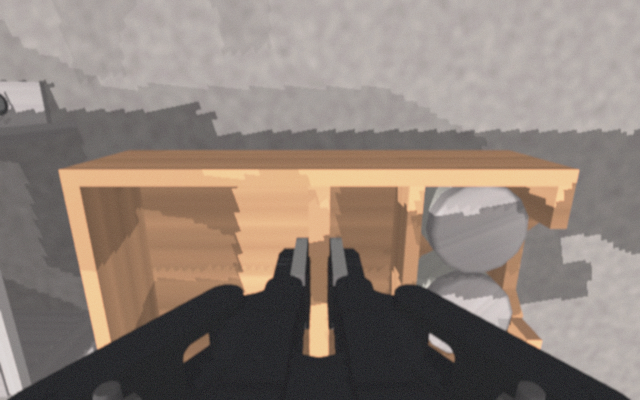

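View pics/t8.png

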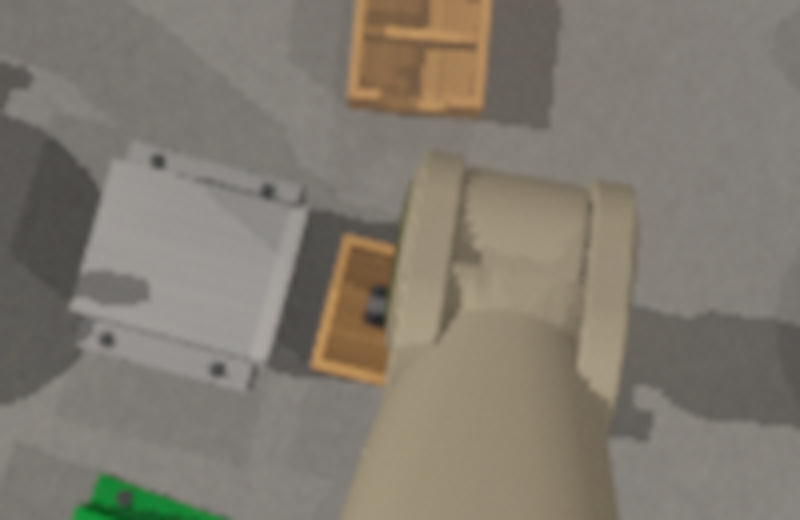

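View pics/s8.png

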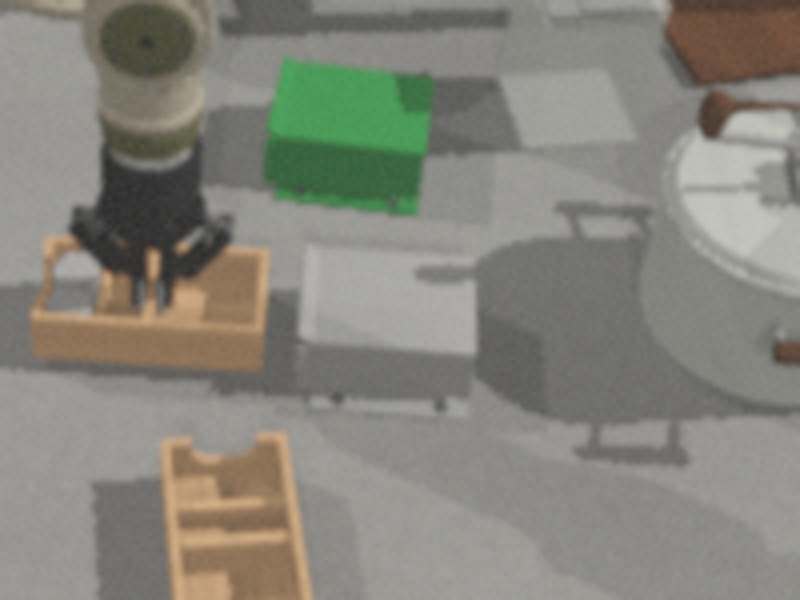

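Call:
play_rows --series "0 0.2 0 0.4 0 0 0; 0 0 -0.5 0.3 0 0 0; 0 0 -0.8 0 0 0 0; 0 0 -0.9 0 0 0 0; 0 0 -0.9 0 0 0 0; 0 0 -0.6 0 0 0 0; 0 0 -0.3 0 0 0 0; 0 0 0 0 0 0 0"

```text
clock: 12.82
tcp_pos: [0.5423, 0.0132, 0.0373]
orientation: [0.0, 0.991, -0.137, 0.0]
wrist_force: [-0.0, -0.3, -3.9]
finger_gap: 0.0066
```

```bash
python3 - <<'E'
from h import *
import pickle
s=get_state(); c=cams.get_calibration('wrist');print(s['clock'],s['tcp_pos'],s['wrist_force'],s['finger_gap'],np.degrees(s['joint_pos']).round(1))
im=cams.read_camera('wrist'); cv2.imwrite('pics/w9.png',im[:,:,::-1]); pickle.dump((s,c),open('w9.pkl','wb'))
im=cams.read_camera('top'); crop(im,240,150,340,240,6.5,'pics/t9.png')
E
```

```text
12.825 [0.54228862 0.01319583 0.03729612] [-0.03304828 -0.3075853  -3.92656465] 0.006591923239918109 [  -7.1   23.5  -21.3   45.1   -0.  -171.3]
```

View pics/w9.png

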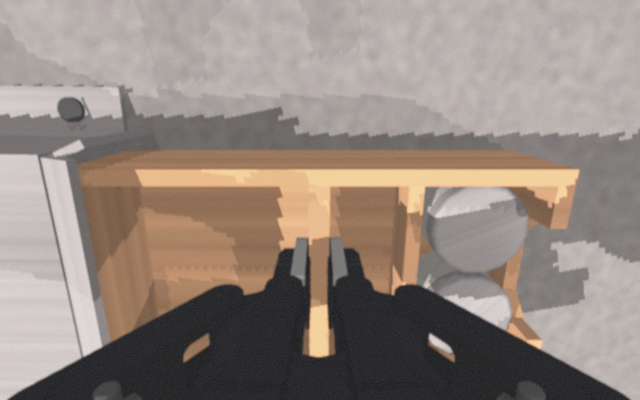

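View pics/t9.png

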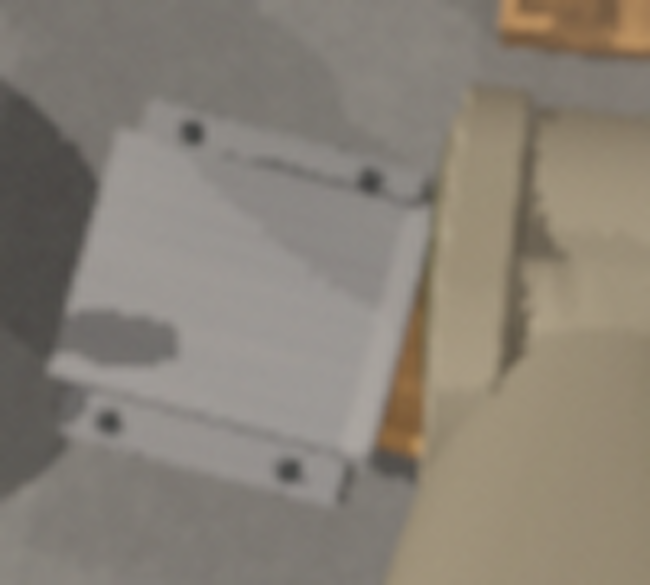

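```bash
python3 - <<'E'
from h import *
import pickle
s,c=pickle.load(open('w9.pkl','rb'))
im=cv2.imread('pics/w9.png')[:,:,::-1]; crop(im,0,70,200,200,4,'pics/w9c.png')
t=lambda P: Rtool(s).inv().apply(P-s['tcp_pos']).round(4)
for n,p,z in [('tray',(577,170),.0455),('tray',(250,170),.0455),('tray',(90,169),.0455),('fl',(5,86),.003),('fl',(122,87.5),.003),('roof',(0,154),.054),('roof',(40,155),.054)]:
    P=at_z(c,p,z); print(n,P.round(4),t(P))
E
```

```text
tray [ 0.5615 -0.0868  0.0455] [ 0.0456  0.091  -0.0082]
tray [0.5924 0.0222 0.0455] [ 0.0458 -0.0223 -0.0082]
tray [0.6078 0.0753 0.0455] [ 0.0462 -0.0775 -0.0082]
fl [0.6516 0.1249 0.003 ] [ 0.0749 -0.1372  0.0343]
fl [0.6369 0.0754 0.003 ] [ 0.0742 -0.0856  0.0343]
roof [0.62   0.0944 0.054 ] [ 0.0528 -0.0992 -0.0167]
roof [0.6163 0.0824 0.054 ] [ 0.0525 -0.0867 -0.0167]
```

View pics/w9c.png

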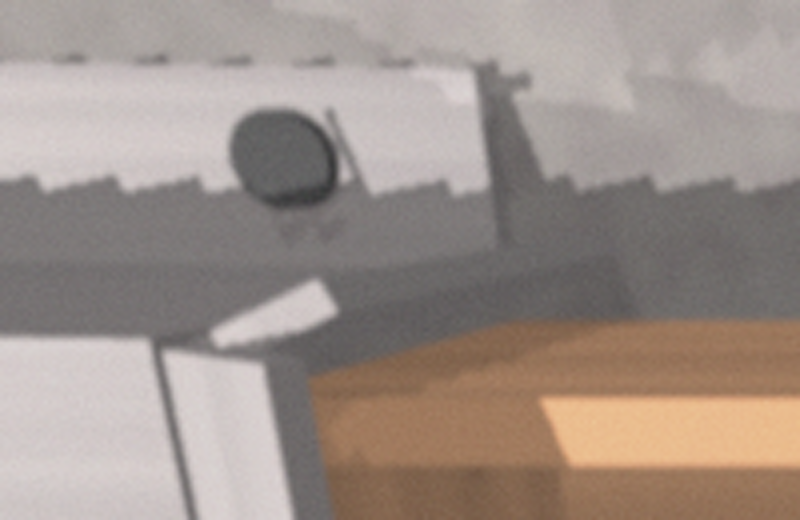

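Call:
play_rows --series "0 0 -0.4 0 0 0 0; 0 0 -0.7 0 0 0 0; 0 0 -0.7 0 0 0 0; 0 0 -0.7 0 0 0 0; 0 0 -0.7 0 0 0 0; 0 0 -0.4 0 0 0 0; 0 0 0 0.1 0 0 0"

```text
clock: 13.8
tcp_pos: [0.5523, 0.0481, 0.0365]
orientation: [-0.0, 0.991, -0.137, 0.0]
wrist_force: [-2.8, 1.4, 7.4]
finger_gap: 0.0065
```

```bash
python3 - <<'E'
from h import *
s=get_state(); print(s['clock'],s['tcp_pos'],s['wrist_force'],s['finger_gap'],np.degrees(s['joint_pos']).round(1))
im=cams.read_camera('wrist'); cv2.imwrite('pics/w10.png',im[:,:,::-1])
im=cams.read_camera('scene'); crop(im,280,140,400,240,6,'pics/s10.png')
E
```

```text
13.8 [0.55225087 0.0480834  0.03646035] [-2.76121725  1.3947604   7.37620922] 0.006502008546620235 [  -3.3   24.7  -19.6   45.7    0.  -167.6]
```

View pics/w10.png

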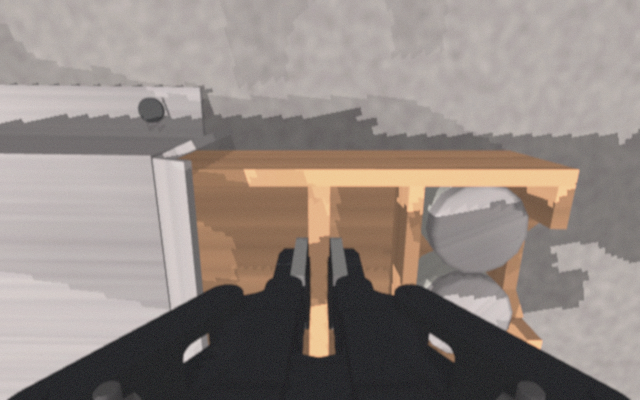

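View pics/s10.png

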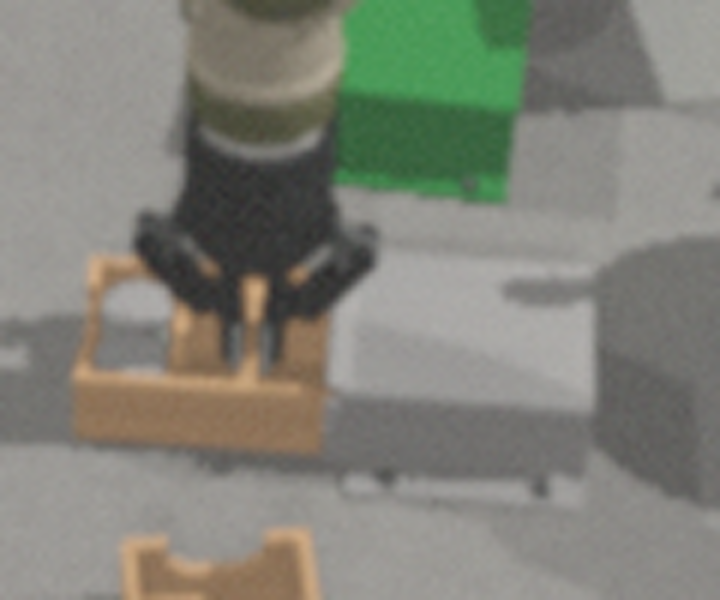

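```bash
python3 - <<'E'
from h import *
s=get_state(); p=s['tcp_pos'].copy(); p[2]=.126
a=np.array([np.cos(np.radians(74.3)),np.sin(np.radians(74.3)),0]); print(p-.13*a)
plan(p-.13*a,-90,9,70,pos=p)
E
```

```text
[ 0.51703973 -0.07731612  0.126     ]
70 0 1.44 -0 0 0 10; 70 0.25 1.43 -0 0 0 10; 70 0.5 1.35 -0 0 0 10; 70 0.72 1.25 -0 0 0 10; 70 0.93 1.11 -0 0 0 10; 70 1.11 0.93 -0 0 0 10; 70 1.25 0.72 -0 0 0 10; 70 1.36 0.49 -0 0 0 10; 70 1.42 0.25 -0 0 0 10
end [ 0.517  -0.0773  0.126 ] -105.75
```

Call:
play_rows --series "0 0 0 -0.1 0 0 0; 25 0 0 0 0 0 0; 25 0 0 0 0 0 0; 25 0 0 -1 0 0 0; 25 0 0 -3 0 0 0; 25 0 0 -5 0 0 0; 25 0 0 0 0 0 0"

```text
clock: 14.78
tcp_pos: [0.5553, 0.0475, 0.1324]
orientation: [-0.0, 0.991, -0.137, 0.005]
wrist_force: [0.6, -0.1, -1.2]
finger_gap: 0.0209
```

Call:
play_rows --series "70 0 1.4 0 0 0 10; 70 0.3 1.4 0 0 0 10; 70 0.5 1.4 0 0 0 10; 70 0.7 1.3 0 0 0 10; 70 0.9 1.1 0 0 0 10; 70 1.1 0.9 0 0 0 10; 70 1.2 0.7 0 0 0 10; 70 1.4 0.5 0 0 0 10; 70 1.4 0.3 0 0 0 10; 70 0 0 0 0 0 0"

```text
clock: 16.02
tcp_pos: [0.516, -0.0773, 0.1271]
orientation: [-0.0, -0.604, 0.797, 0.0]
wrist_force: [0.3, 0.2, 0.7]
finger_gap: 0.0597
```

```bash
python3 - <<'E'
from h import *
import pickle
s=get_state(); c=cams.get_calibration('wrist');print(s['clock'],s['tcp_pos'],s['wrist_force'],s['finger_gap'],np.degrees(s['joint_pos']).round(1))
M=Rtool(s).as_matrix(); print(np.degrees(np.arctan2(M[1,0],M[0,0])))
im=cams.read_camera('wrist'); cv2.imwrite('pics/w11.png',im[:,:,::-1]); pickle.dump((s,c),open('w11.pkl','wb'))
im=cams.read_camera('top'); crop(im,240,150,380,240,5.5,'pics/t11.png')
E
```

```text
16.025 [ 0.51596984 -0.07732954  0.12711259] [0.34352984 0.16795228 0.69057166] 0.05971821019592983 [-17.3  16.2 -17.7  56.1  -0.  -91.6]
-105.74417937369441
```

View pics/w11.png

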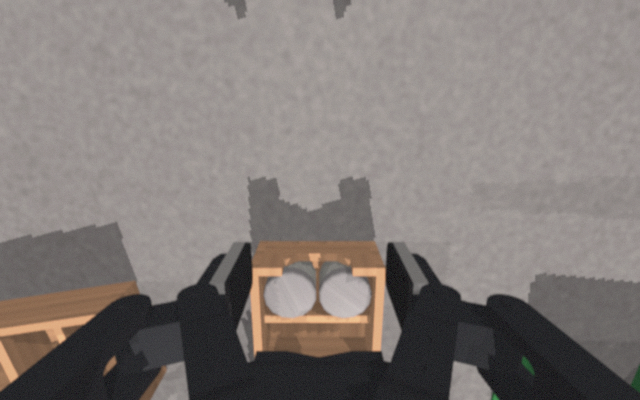

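View pics/t11.png

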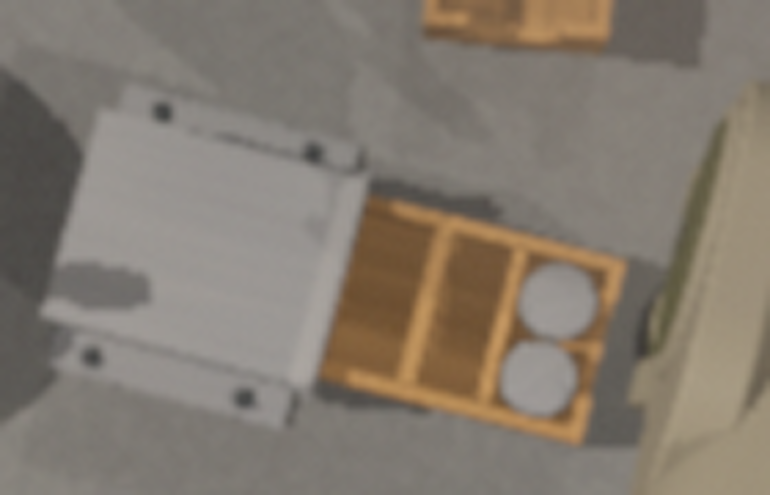

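```bash
python3 - <<'E'
from h import *
import pickle
s,c=pickle.load(open('w11.pkl','rb'))
t=lambda P: Rtool(s).inv().apply(P-s['tcp_pos']).round(4)
for n,p,z in [('t',(252,267),.045),('t',(385,267),.045),('b',(258,242),.0),('b',(377,241),.0)]:
    P=at_z(c,p,z); print(n,P.round(4),t(P))
c=cams.get_calibration('top')
f=lambda u,v,z: at_z(c,(240+u/5.5,150+v/5.5),z)
for p in [(627,260),(582,442)]:
    P=f(*p,.045); print('top',P.round(4),t(P))
E
```

```text
t [ 0.5689 -0.0533  0.045 ] [-0.0375 -0.0444  0.0821]
t [ 0.483 -0.029  0.045] [-0.0376  0.0449  0.0821]
b [ 0.573  -0.0527  0.    ] [-0.0392 -0.0482  0.1271]
b [ 0.4811 -0.0276  0.    ] [-0.0384  0.047   0.1271]
top [ 0.572  -0.0547  0.045 ] [-0.037  -0.0478  0.0821]
top [ 0.4834 -0.0301  0.045 ] [-0.0366  0.0441  0.0821]
```

Call:
play_rows --series "70 0 0.1 3 0 0 0; 70 0 0 4 0 0 0; 70 0 0 2 0 0 0; 70 -0.5 0 1 0 0 0; 70 -0.8 0 0 0 0 0; 70 -0.7 0 0 0 0 0; 70 -0.6 0 0 0 0 0; 70 -0.6 0 0 0 0 0; 70 -0.6 0 0 0 0 0; 70 0 0 0 0 0 0"

```text
clock: 17.38
tcp_pos: [0.5264, -0.0399, 0.0278]
orientation: [0.0, -0.604, 0.797, -0.001]
wrist_force: [0.8, -2.2, 0.9]
finger_gap: 0.0594
```

```bash
python3 - <<'E'
from h import *
s=get_state(); print(s['clock'],s['tcp_pos'],s['wrist_force'],s['ft_torque'],s['finger_gap'])
im=cams.read_camera('wrist'); cv2.imwrite('pics/w12.png',im[:,:,::-1])
E
```

```text
17.375 [ 0.52642532 -0.039863    0.027789  ] [ 0.84425775 -2.20500706  0.90018946] [-0.28477965 -0.0736627  -0.07720243] 0.05942051461414134
```

View pics/w12.png

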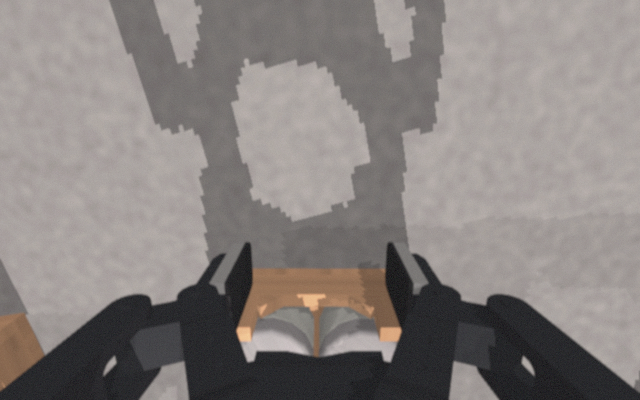

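Call:
play_rows --series "70 -0.5 0 0 0 0 0; 70 -0.6 0 0 0 0 0; 70 -0.6 0 0 0 0 0; 70 -0.6 0 0 0 0 0; 70 -0.6 0 0 0 0 0; 70 -0.6 0 0 0 0 0; 70 -0.6 0 0 0 0 0; 70 -0.6 0 0 0 0 0; 70 -0.6 0 0 0 0 0; 70 -0.6 0 0 0 0 0; 70 -0.3 0 0 0 0 0; 70 0 0 0 0 0 0"

```text
clock: 18.92
tcp_pos: [0.5426, 0.0201, 0.0272]
orientation: [0.0, -0.604, 0.797, 0.0]
wrist_force: [0.4, -1.9, 2.3]
finger_gap: 0.0598
```

```bash
python3 - <<'E'
from h import *
s=get_state(); print(s['clock'],s['tcp_pos'],s['wrist_force'],s['ft_torque'],s['finger_gap'])
im=cams.read_camera('wrist'); cv2.imwrite('pics/w13.png',im[:,:,::-1])
im=cams.read_camera('top'); crop(im,240,150,380,240,5.5,'pics/t13.png')
E
```

```text
18.925 [0.54257775 0.02011697 0.02722687] [ 0.37368619 -1.8516897   2.34742494] [-0.51119326  0.00111157 -0.0714329 ] 0.05984438460780388
```

View pics/w13.png

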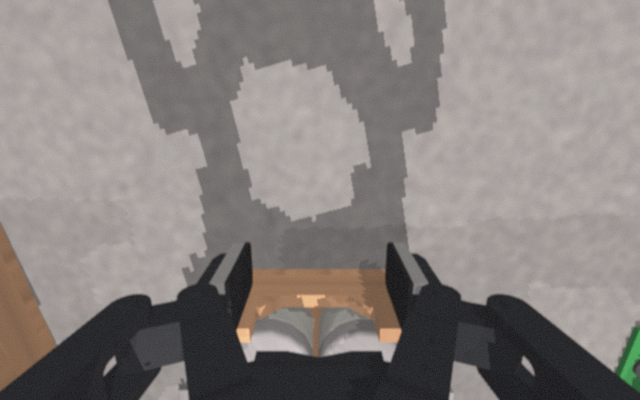

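View pics/t13.png

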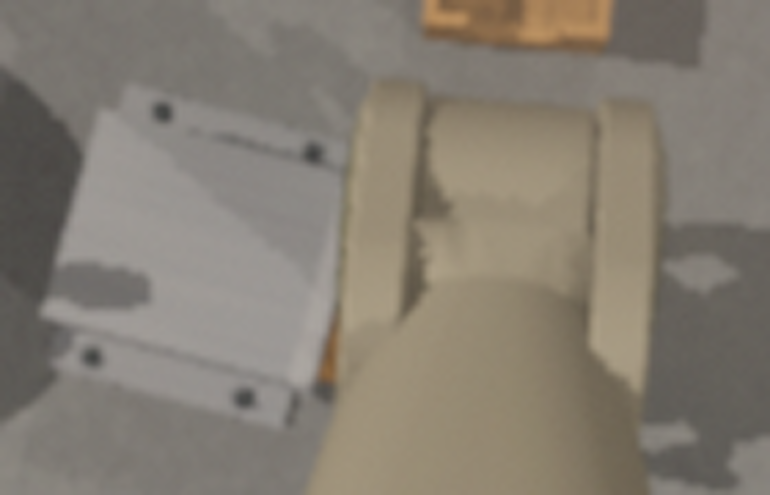

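Call:
play_rows --series "70 -0.4 0 0 0 0 0; 70 -0.3 0 0 0 0 0; 70 -0.2 0 0 0 0 0; 70 0 0 0 0 0 0"

```text
clock: 19.52
tcp_pos: [0.5449, 0.029, 0.0271]
orientation: [0.0, -0.604, 0.797, 0.0]
wrist_force: [-0.3, -0.8, 0.5]
finger_gap: 0.0598
```

Call:
play_rows --series "70 -0.2 0 0 0 0 0; 70 -0.1 0 0 0 0 0; 70 0 0 0 0 0 0"

```text
clock: 19.9
tcp_pos: [0.5456, 0.0315, 0.0271]
orientation: [-0.0, -0.604, 0.797, 0.0]
wrist_force: [0.9, -1.0, -0.8]
finger_gap: 0.0598
```

Call:
play_rows --series "70 -0.2 0 0 0 0 0; 70 -0.1 0 0 0 0 0; 70 0 0 0 0 0 0"

```text
clock: 20.27
tcp_pos: [0.5454, 0.0317, 0.0271]
orientation: [-0.003, -0.603, 0.798, -0.001]
wrist_force: [-4.5, -11.0, 1.2]
finger_gap: 0.0597
```

Call:
play_rows --series "70 -0.2 0 0 0 0 0; 70 -0.1 0 0 0 0 0; 70 0 0 0 0 0 0"

```text
clock: 20.65
tcp_pos: [0.5451, 0.032, 0.0272]
orientation: [-0.005, -0.602, 0.799, -0.003]
wrist_force: [-9.0, -20.6, 5.1]
finger_gap: 0.0601
```

Call:
play_rows --series "70 0.6 0 0 0 0 0; 70 1.5 0 0 0 0 0; 70 3 0 0 0 0 0; 70 3 0 -3 0 0 0; 70 3 0 -5 0 0 0; 70 3 0 -5 0 0 0; 70 3 0 0 0 0 0; 70 2 0 0 0 0 0; 70 0 0 0 0 0 0"

```text
clock: 21.78
tcp_pos: [0.4955, -0.148, 0.1576]
orientation: [0.0, -0.603, 0.798, -0.0]
wrist_force: [-0.5, 0.1, -0.4]
finger_gap: 0.0597
```

```bash
python3 - <<'E'
from h import *
s=get_state(); print(s['clock'],s['tcp_pos'],s['wrist_force'],s['qvel'].round(3))
im=cams.read_camera('wrist'); cv2.imwrite('pics/w14.png',im[:,:,::-1])
t=cams.read_camera('top'); cv2.imwrite('pics/t14f.png',t[:,:,::-1]); crop(t,235,150,345,240,7,'pics/t14.png')
im=cams.read_camera('scene'); crop(im,280,140,400,240,6,'pics/s14.png')
E
```

```text
21.775 [ 0.49546803 -0.14799457  0.15756456] [-0.53223027  0.06491337 -0.41370838] [ 0.031  0.006 -0.005  0.006  0.01   0.016]
```

View pics/t14.png

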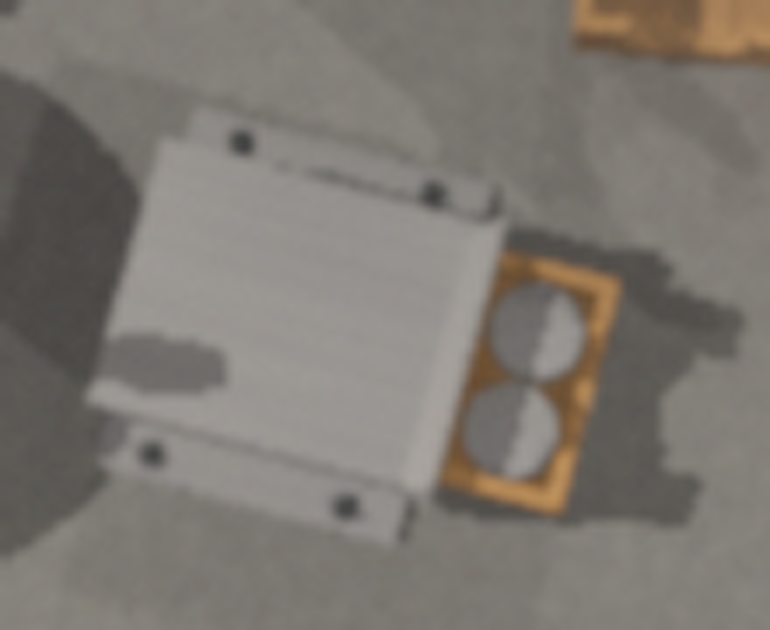

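View pics/s14.png

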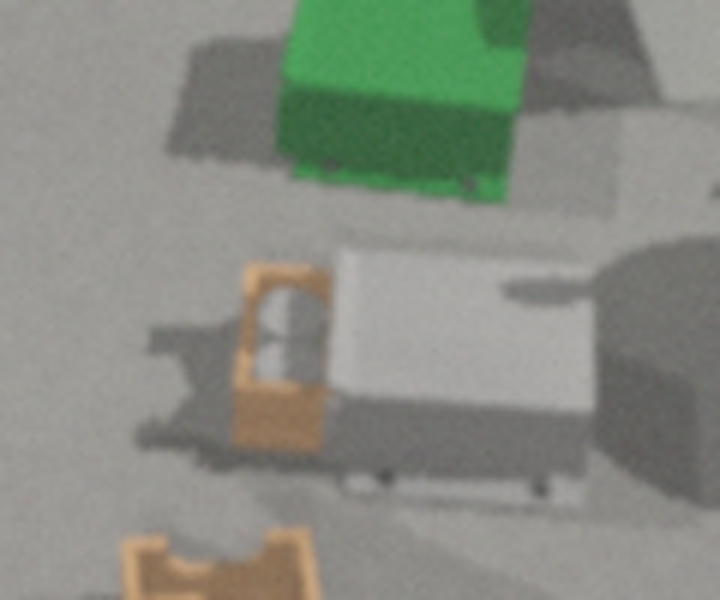

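View pics/t14f.png

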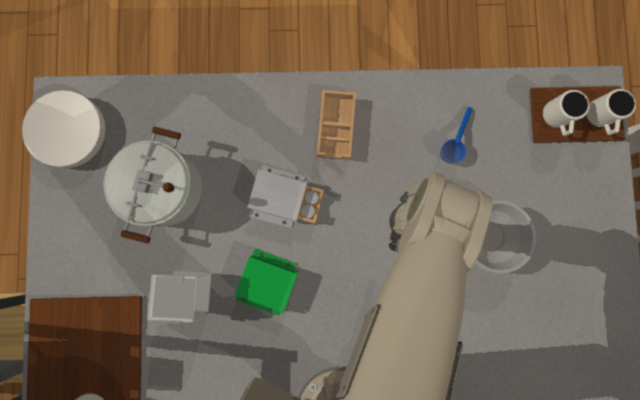

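```bash
python3 - <<'E'
from h import *
c=cams.get_calibration('top')
f=lambda u,v,z: at_z(c,(235+u/7,150+v/7),z)
T=(f(622,283,.045)+f(563,515,.045))/2; F=(f(505,222,.06)+f(430,495,.06))/2; B=(f(160,142,.054)+f(88,402,.054))/2
a=(B-F)[:2]/np.linalg.norm((B-F)[:2]); print('past mouth', -(T-B)[:2]@a-.124, 'lip', -(T-F)[:2]@a)
E
```

```text
past mouth 0.061492415964029684 lip 0.04955761778801768
```

```bash
python3 -c "
from workcell import workorder,get_state
print(workorder.hand_in(), get_state()['clock'])"
```

```text
the job is handed in; nothing more can be done
the job is handed in; nothing more can be done
```

The tray is turned end for end and back in its steel sleeve, with the finger-dip end sticking out. I handed the job in at about 22 s of the 61 s allowed.

- **What I did:** I pulled the tray out by its plain end and gripped the centre partition. Then I lifted it about 7 mm level, turned it 180° and slid it partway in. Finally I pushed both posts of the dip end with open fingers until it stopped hard, at a reading of about 22 N.
- **Fully home:** The last overhead image put about 61.5 mm of tray past the mouth, against the nominal 60 mm. That is within the roughly 2 mm measuring error. The stop position of the fingers also put the dip end within a millimetre or two of home.
- **Tins and surroundings:** Both tins are standing in their compartment. The popper, canister, scoop, look-alike tray and green sleeve look unmoved in the last overhead picture. The bowls were partly hidden behind the arm there; I never touched them.
- **What disagreed:** The sleeve's angle came out between about 73° and 77° depending on the view. During the first stage of sliding it in, the tray touched the sleeve sideways by about 3 mm, with only a few newtons of force.
- **Robot at hand-in:** The gripper was clear of everything.

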